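# Seat an inkstone in the corner stop and cam it tight

## Robot

A 7-joint arm with a two-finger parallel gripper is mounted at the origin on the work surface. World frame = base frame: x ahead of the robot, y to its left, z up, the work surface at z = 0. Lengths are in mm, angles in rad, forces in N, time in s.
With the tool pointing down it reaches from about 400 to 875 mm from the base axis. Payload 4.4 kg.
Tool frame: the origin (TCP) lies on the centre line of the jaws, within the pads' length; the fingertips stand 14 mm ahead of it and the grasp point (between the pads) lies 5 mm behind it (tips_ahead is the distance from the TCP to the fingertips, in mm); z points along the fingers, y is the line along which they close (so a half turn about z gives the same grasp; the last joint's range is limited). The gripper opens to 85 mm and grips with 20 to 120 N. Pads are 22 mm wide; open, the fingers measure 114 mm over their backs; the gripper's body (76 mm by 85 mm) begins 54 mm behind the grasp point. The pads swing forward as they close: fully open they stand 13 mm farther back than shut.
Start: joints at [-1.349, 0.628, 0.038, 1.517, -0.027, 0.996, -0.02], TCP at [184.474, 623.287, 245.313] pointing down, gripper open.
Joint ranges: [-3.06, 3.06], [-0.37, 2.12], [-1.25, 1.32], [0.18, 2.47], [-1.1, 4.24], [0.23, 1.98], [-2.94, 2.94]. Speed limits (rad/s): [2.57, 2.57, 3.14, 3.14, 3.14, 3.14, 3.14].

## Interface

Orientations are given as [roll, pitch, yaw] about the fixed x, y, z axes, in that order (R = Rz(yaw) Ry(pitch) Rx(roll)).
In Python, from cell import * gives the robot as it stands.
- The arm moves only by the tool move_arm, never from a script. Its argument "rows" is text: rows parted by semicolons, each of 7 numbers parted by spaces: the shift along the tool's x, y, z scaled (see below), then the turn, a rotation vector about the tool's x, y, z scaled (see below), then the closure, from -1 (fully open) to 1 (shut). A call has 1 to 12 rows; each row is the pose to reach, as a shift and turn from the pose commanded when the call began, along the tool's axes at that moment; what a row does not reach only later rows make up. The controller multiplies each number of a shift by 0.3 m and each number of a turn by pi/2 rad. A row lasts 1/12 s, in which the tool goes at most 41.7 mm and 7.16 degrees, less where a joint would pass 70% of its speed; a pose out of reach is approached as far as the arm can. A call with a number of a shift or a turn outside -1 to 1 is refused whole. A call with a gripper value outside its range is refused whole. The fingers move at their own pace and stop on an object; the grip force is fixed at half the most. Time passes only in rows, so rows that repeat a pose let the fingers close. It gives the time, the measured TCP pose, the force, the opening and the grip force at its end, in the units of the state.
- read_state(): the state, without advancing time (a new reading comes with each control period).
- get_image(name): name is "side" or "top"; returns a dict with "img" (384x512x3 uint8, red, green, blue), "vfov" (degrees; the focal length in pixels is half the picture's height over the tangent of half this angle, whatever the lens; pixels are square), "cx", "cy" (the principal point, pixels), "extrinsics" (4x4, takes a point from camera to world coordinates). Camera axes: x right, y up, looking along -z (the intrinsics and any distortion apply to the point x, -y, -z); pixel columns grow to the right and rows downward; lengths in mm; the calibration is good to about 2 mm. A picture is of the moment at which its call begins. There is no depth.
- finish_job(): hands the job in; it is judged then, once.
The state is a dict: "clock": time; "qpos": joint angles; "qd": joint speeds; "tau": joint torques, N m; "eef_pos": TCP position; "tool_rot": TCP orientation; "force": force on the tool from outside, world axes, zero at the start; "torque": the same for the moment, N m; "width": finger opening in mm; "gripper_force": force on a finger pad.
Only numpy, scipy, OpenCV 4.12 (cv2) and the standard library are available. Lean on these libraries where they do the work, as an engineer would, in place of code of your own. Each camera call takes 0.05 s, during which the arm holds its last target. There are 200 camera calls.

## Task

Push the rectangular inkstone along the bench until it sits squarely home in the corner stop, its long side flat against the long batten and its end against the short one. Then push the lever of the wooden cam round until the cam bears firmly on the stone and holds it there, and take your hand away. Slide the stone without knocking or lifting it, and leave the other things on the bench alone.

Things in the scene. Friction and masses are not known exactly. Their poses are not given: they have to be found in the camera images.
- stone: The inkstone to seat: grey slate block 96 mm (its x) by 130 mm (its y) by 24 mm high, 0.55 to 0.9 kg, in the open left of the cam, on the robot's side of the long batten. A round well 66 mm wide, 7 mm deep, lies towards its -y end, low carving at its +y end. Origin: centre of its underside. Starts up to 0.4 rad off square, -y end towards the short batten. Friction on wood about 0.6.
- corner: Corner stop screwed to the bench: two battens 32 mm wide, 20 mm high, in an L. Origin: inner corner at bench height. The long one runs along +y (robot's left) for 340 mm, its inner face the plane x = 0; the short one along -x (to the robot) for 75 mm, its inner face the plane y = 0. The stone goes in the quarter x < 0, y > 0: seated, its centre is at (-0.048, 0.065). Turned at most 0.12 rad.
- cam: The eccentric: dark wooden disc 56 mm across, 25 mm high, on a pivot bolt in the bench at x = -0.130, y = 0.050 of corner, on the robot's side of the seated stone. Origin: the pivot at bench height. The disc's centre is 10 mm off the pivot, so turning brings its rim towards the long batten. With the joint below 0.6 the rim is at least 9 mm clear of the seated stone.
- cam_turn (a joint): Angle of cam and lever, rad, growing clockwise seen from above; starts 0 to 0.6 (open), limit 2.1. At angle q the lever points along (cos(3.58 - q), sin(3.58 - q)) in corner's x, y: to the robot when open, swinging to +y. Turns with about 1 N at cam_lever until the rim meets the seated stone near 1.57; 6 to 12 N there wedges it tight, and it stays where it is left by its own friction.
- cam_pivot (a point): The cam's pivot axis, 15 mm above the bench; fixed, a part of the corner stop.
- cam_lever (a point): Place to push on the cam's lever: on the middle line of the dark wooden bar, 80 mm out from the pivot, 15 mm above the bench. The bar is 18 mm wide and lies 6 to 24 mm above the bench, with a round end 24 mm wide centred 107 mm from the pivot.
- small_stone: Bystander: small square inkstone, 76 by 76 by 18 mm, behind the long batten. Origin: centre of its underside.
- round_lid: Bystander: round carved slate lid, 90 mm across, 13 mm high, on the left. Origin: centre of its underside.
- gouge_right: Bystander: carving gouge, 190 mm long along its x, 27 mm high, with a light wooden handle, lying to the right of the cam. Origin: under its middle.
- gouge_back: Bystander: carving gouge, 170 mm long along its x, 27 mm high, behind the long batten. Origin: under its middle.
- mallet: Bystander: round wooden mallet lying down on the right, head 60 mm thick and 90 mm long (its y), handle 145 mm towards its -x. Origin: under the middle of its head.
- brush: Bystander: hand brush, 170 mm long along its x, lying on the left, nearer the robot than the lid.
- tape: Bystander: roll of tape lying flat, 82 mm across, 24 mm high, just right of the short batten. Origin: centre of its underside.
There are look-alikes about, which are no part of the job. Several things look just like the stone: the one meant starts farthest to the robot's right.

How it is judged (in metres and radians):
On the way, in this order (a step that is already met when the one before it is completed fails the run):
1. the stone is pushed up into the corner, within 8 mm of the long batten and 5 mm of the short one, about square (x of stone in the frame of corner above -0.056 m and y of stone in the frame of corner below 0.07 m and angle between the y axis of stone and the y axis of corner, either way round below 0.07 rad), for 0.1 s.
2. the cam is turned until it bears on the seated stone (x of stone in the frame of corner between -0.0505 and -0.045 m and y of stone in the frame of corner between 0.06 and 0.0675 m and angle between the y axis of stone and the y axis of corner, either way round below 0.035 rad and value of joint cam_turn above 1.2 rad and contact force between cam and stone above 2 N), for 0.1 s.
At the end, for the whole second after the job is handed in: The stone lies flat and still in the corner stop: its long side within 2.5 mm of the long batten, its end within 2.5 mm of the short one, square to within 0.035 rad; the cam is past 1.2 rad and by itself presses on the stone with more than 2 N (all of step 2 and linear speed of stone below 0.01 m/s and height (world z) of stone below 0.004 m); the robot touches nothing.
It fails at once if the stone was lifted or tipped off the bench (height (world z) of stone above 0.008 m or angle between stone's own z axis and vertical above 0.12 rad).
It fails at once if the stone was knocked along instead of slid (faster than 0.4 m/s) (linear speed of stone above 0.4 m/s).
It fails at once if another thing on the bench was moved more than 15 mm (distance of any of small_stone, round_lid, gouge_right, gouge_back, mallet, brush, tape from where it was at the start of the episode above 0.015 m).
It also fails if it takes over 72 s, if anything falls off the work surface, if the arm or the gripper's body presses on something with over 40 N, if the wrist force passes 120 N, or if a joint passes its speed limit or range.

## Working session

There is one attempt and no reset: what is moved stays moved. The work goes in short steps, Python scripts to look and compute and a tool call to move; the robot and the scene stay as the last step left them, time stands still between calls to the robot, and variables do not carry over. Pictures are saved under pics/ and viewed, at most 10 in all, crops included, and the job is handed in when it is done.

Besides the shell and the picture viewer there is one more tool, called after "Call:" as a command line: name --argument value ..., lists and objects as JSON in quotes. move_arm: Moves the arm, as the interface text tells. Its arguments: {"type":"object","properties":{"rows":{"type":"string"}},"required":["rows"]}

```bash
mkdir -p pics; ls; python3 - <<'E'
from cell import *
import cv2
s=read_state()
print({k:s[k] for k in("clock","eef_pos","tool_rot","force","width")})
for n in("top","side"):
    d=get_image(n); cv2.imwrite(f"pics/{n}0.png",cv2.resize(d["img"][:,:,::-1],None,fx=1.5,fy=1.5,interpolation=cv2.INTER_CUBIC)); print(n,d["vfov"],d["cx"],d["cy"],{k:d[k] for k in d if k not in("img","extrinsics")},d["extrinsics"])
E
```

```text
pics
{'clock': 0.0, 'eef_pos': array([184.2674247 , 622.71451922, 244.38396688]), 'tool_rot': array([-3.13968569e+00,  3.35892398e-06,  2.85387802e+00]), 'force': array([ 0.55117385,  0.21151725, -0.18335518]), 'width': 85.50649070892042}
top 42.59482816010799 254.87699409956483 187.86560700903453 {'vfov': 42.59482816010799, 'cx': 254.87699409956483, 'cy': 187.86560700903453} [[ 4.15974108e-03  9.95550552e-01 -9.41371068e-02  3.76689359e+02]
 [-9.99975444e-01  3.61027974e-03 -6.00637691e-03 -4.44051751e+01]
 [-5.63979056e-03  9.41597801e-02  9.95541123e-01  1.65968682e+03]
 [ 0.00000000e+00  0.00000000e+00  0.00000000e+00  1.00000000e+00]]
side 50.29312402127978 249.83368289866445 191.28822931933328 {'vfov': 50.29312402127978, 'cx': 249.83368289866445, 'cy': 191.28822931933328} [[ 9.70721950e-01  1.73014165e-01 -1.66628313e-01  3.31866248e+02]
 [-2.40052200e-01  7.23553783e-01 -6.47182249e-01 -7.60212055e+02]
 [ 8.59284972e-03  6.68233508e-01  7.43901970e-01  8.61304999e+02]
 [ 0.00000000e+00  0.00000000e+00  0.00000000e+00  1.00000000e+00]]
```

View pics/top0.png

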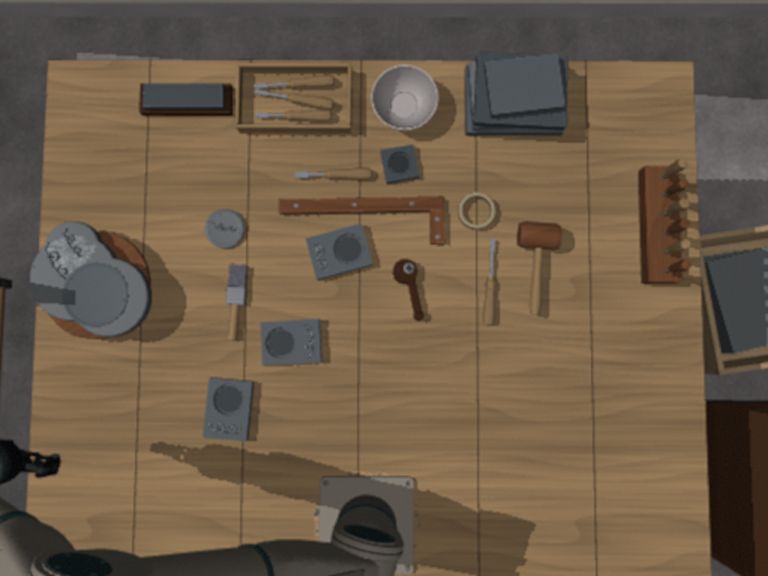

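View pics/side0.png

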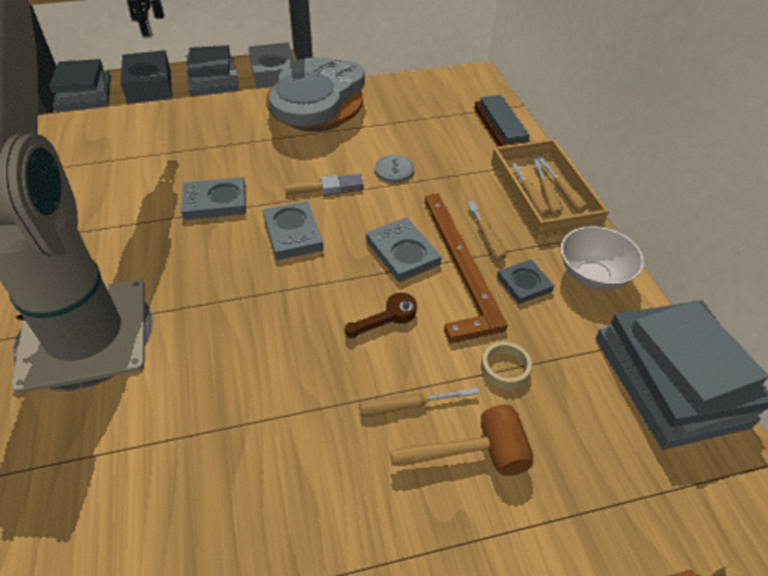

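The top view shows three look-alike stones, at (340,251), (291,342) and (229,408), plus others on the rack and in the box off the bench. The one farthest right, (340,251), has its well to the right (-y), next to the cam at (405,272) and the corner at (432,213). I'll check it in a close crop.

```bash
cat > h.py <<'E'
from cell import *
import cv2, numpy as np
def px2w(d,u,v,z):
    E=d["extrinsics"]; f=192/np.tan(np.radians(d["vfov"]/2))
    r=E[:3,:3]@np.array([(u-d["cx"])/f,-(v-d["cy"])/f,-1]); o=E[:3,3]
    return (o+r*(z-o[2])/r[2])[:2]
def w2px(d,p):
    E=d["extrinsics"]; f=192/np.tan(np.radians(d["vfov"]/2))
    c=E[:3,:3].T@(np.array(p,float)-E[:3,3]); return np.array([d["cx"]-f*c[0]/c[2], d["cy"]+f*c[1]/c[2]])
def crop(name,n,x0,y0,x1,y1,s,raw=None):
    d=get_image(n); im=cv2.resize(d["img"][y0:y1,x0:x1,::-1],None,fx=s,fy=s,interpolation=cv2.INTER_CUBIC)
    cv2.imwrite("pics/"+name,im); return d
E
python3 - <<'E'
from h import *
crop("c1.png","top",180,120,310,220,6)
E
```

```text
(no output)
```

View pics/c1.png

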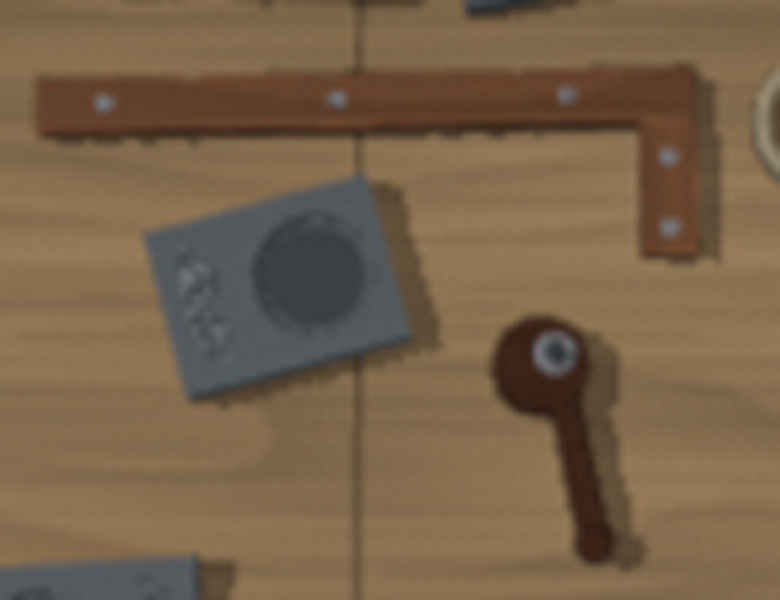

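The crop shows the right stone, its top corners at (145,236), (362,176), (410,338) and (193,398), with the well on the right. The inner corner is at (640,122), the far end of the long batten at (37,134), the cam bolt at (555,352) and the lever end at (594,545).

```bash
python3 - <<'E'
from h import *
d=get_image("top")
P=lambda x,y,z: px2w(d,180+(x+.5)/6-.5,120+(y+.5)/6-.5,z)
S=np.array([P(*c,24) for c in((145,236),(362,176),(410,338),(193,398))])
print("stone",S.round(1).tolist(),S.mean(0))
for i in range(4):
    e=S[(i+1)%4]-S[i]; print(np.linalg.norm(e),np.arctan2(e[1],e[0]))
C=P(640,122,20);L=P(37,134,20); SB=P(641,255,20)
a=np.arctan2(*(L-C)[::-1])-np.pi/2
print("corner",C,L,SB,np.linalg.norm(L-C),"yaw",a, np.arctan2(*(C-SB)[::-1]))
R=np.array([[np.cos(a),-np.sin(a)],[np.sin(a),np.cos(a)]])
pv=P(555,352,30);le=P(594,545,24)
print("pivot",pv,"expected",C+R@[-130,50],"lever",le,np.linalg.norm(le-pv))
print("stone in corner",(R.T@(S-C).T).T.round(1).tolist(),R.T@(S.mean(0)-C))
v=R.T@(le-pv); print("q",3.58-np.arctan2(v[1],v[0])%(2*np.pi))
ds=get_image("side")
print("side check corner",w2px(ds,[*C,20])*1.5,"lever",w2px(ds,[*le,24])*1.5)
E
```

```text
stone [[628.3, 137.5], [662.7, 16.3], [571.4, -11.1], [537.4, 109.5]] [599.95190348  63.04380655]
125.95522768374263 -1.2945470209745285
95.30710533680943 -2.850014503359652
125.29226681937936 1.8459004340198626
95.17612535345663 0.2985669817681526
corner [ 694.61721349 -139.68807174] [686.73033173 199.54989531] [ 619.12172088 -140.10917609] 339.3296349995074 yaw 0.02324463064906168 0.00557781629361419
pivot [563.15290143 -91.72263069] expected [563.49020537 -92.72310882] lever [ 456.4257222  -113.57056898] 108.94045710226936
stone in corner [[-59.8, 278.6], [-28.3, 156.7], [-120.2, 131.4], [-151.4, 252.8]] [-89.92773345 204.87737345]
q 0.25973334210775123
side check corner [485.25309214 315.38074636] lever [350.77307458 327.41554715]
```

```bash
cat >> h.py <<'E'
from scipy.spatial.transform import Rotation as Ro
C=np.array([694.6,-139.7]); A=0.0232
RA=Ro.from_euler('z',A).as_matrix()[:2,:2]
def go(x,y,z,yaw=np.pi+A):
    s=read_state(); R=Ro.from_euler('xyz',s["tool_rot"]); p=np.array(s["eef_pos"])
    t=np.append(C+RA@[x,y],z); sh=R.inv().apply(t-p)/300
    rv=(R.inv()*Ro.from_euler('xyz',[np.pi,0,yaw])).as_rotvec()/(np.pi/2)
    print("corner-frame tcp",(RA.T@(p[:2]-C)).round(1),p[2].round(1),"F",(s["force"]).round(1),"t",round(s["clock"],2),"w",round(s["width"],1))
    print("shift",sh.round(4),"turn",rv.round(4),"dist",np.linalg.norm(sh)*300)
E
python3 - <<'E'
from h import *
go(-190,200,244)
E
```

```text
corner-frame tcp [-492.4  774.3] 244.9 F [1.1 0.4 0.1] t 0.25 w 85.4
shift [-1.5455 -1.5141  0.0042] turn [-6.00e-04 -1.00e-04 -1.98e-01] dist 649.0791718745085
```

Call:
move_arm --rows "-0.77 -0.757 0 0 0 -0.198 -1;-0.77 -0.757 0 0 0 -0.198 -1;-0.77 -0.757 0 0 0 -0.198 -1;-0.77 -0.757 0 0 0 -0.198 -1;-0.77 -0.757 0 0 0 -0.198 -1;-0.77 -0.757 0 0 0 -0.198 -1;-0.77 -0.757 0 0 0 -0.198 -1;-0.77 -0.757 0 0 0 -0.198 -1;-0.77 -0.757 0 0 0 -0.198 -1;-0.77 -0.757 0 0 0 -0.198 -1;-0.77 -0.757 0 0 0 -0.198 -1;-0.77 -0.757 0 0 0 -0.198 -1"

```text
clock: 1.25
eef_pos: [340.8, 341.4, 245.4]
tool_rot: [3.141, -0.0, -3.116]
force: [0.8, -0.1, 0.4]
width: 85.6
gripper_force: 0.0
```

```bash
python3 -c "
from h import *
go(-195,200,100)"
```

```text
corner-frame tcp [-342.6  489.2] 245.4 F [ 0.8 -0.1  0.4] t 1.25 w 85.6
shift [-0.4898 -0.9657  0.4835] turn [ 0.0006 -0.0001  0.0015] dist 355.7369400133126
```

Call:
move_arm --rows "-0.49 -0.966 0.48 0 0 0 -1;-0.49 -0.966 0.48 0 0 0 -1;-0.49 -0.966 0.48 0 0 0 -1;-0.49 -0.966 0.48 0 0 0 -1;-0.49 -0.966 0.48 0 0 0 -1;-0.49 -0.966 0.48 0 0 0 -1;-0.49 -0.966 0.48 0 0 0 -1;-0.49 -0.966 0.48 0 0 0 -1;-0.49 -0.966 0.48 0 0 0 -1;-0.49 -0.966 0.48 0 0 0 -1;-0.49 -0.966 0.48 0 0 0 -1"

```text
clock: 2.17
eef_pos: [495.4, 53.9, 100.4]
tool_rot: [3.141, -0.001, -3.119]
force: [-0.5, 0.9, -0.4]
width: 85.8
gripper_force: 0.0
```

```bash
python3 -c "
from h import *
go(-195,200,22)"
```

```text
corner-frame tcp [-194.7  198.1] 100.4 F [-0.5  0.9 -0.4] t 2.17 w 85.8
shift [0.0007 0.0062 0.2614] turn [ 0.0002 -0.0008 -0.0005] dist 78.43599062219538
```

Call:
move_arm --rows "0 0.006 0.1 0 0 0 -1;0 0.006 0.18 0 0 0 -1;0 0.006 0.22 0 0 0 -1;0 0.006 0.25 0 0 0 -1;0 0.006 0.26 0 0 0 -1;0 0.006 0.26 0 0 0 -1"

```text
clock: 2.67
eef_pos: [494.9, 57.1, 23.2]
tool_rot: [3.141, -0.0, -3.116]
force: [-0.8, 0.9, 0.4]
width: 85.6
gripper_force: 0.0
```

```bash
python3 -c "
from h import *
go(-150,200,22)
crop('s1.png','side',230,100,350,240,4)"
```

```text
corner-frame tcp [-195.1  201.3] 23.2 F [-0.8  0.9  0.4] t 2.67 w 85.6
shift [-0.1502 -0.0049  0.0038] turn [ 0.0004 -0.0003  0.0016] dist 45.08905734611703
```

View pics/s1.png

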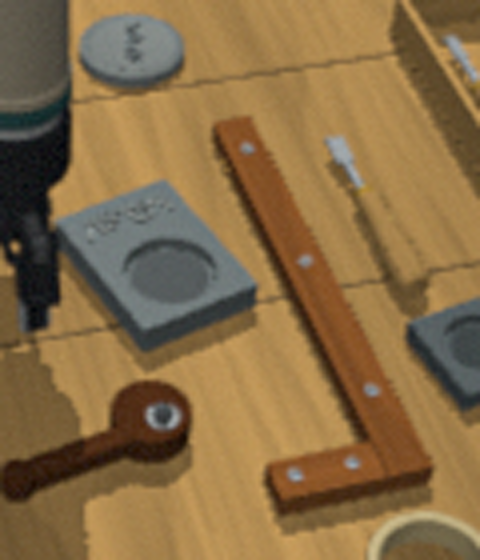

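The side crop shows the open gripper at left, its right fingertip at crop (35,328), near the stone's robot side. I'll work out the tip height from it.

```bash
python3 -c "
from h import *
d=get_image('side')
for y in (145,152,158):
  for z in (0,9,22): print(y,z,(w2px(d,[*(C+RA@[-195,y]),z])-[230,100])*4)
go(-150,200,22)"
```

```text
145 0 [ 36.39648771 360.2439155 ]
145 9 [ 36.2570025  351.68843056]
145 22 [ 36.05264214 339.15375352]
152 0 [ 33.98210742 353.19210555]
152 9 [ 33.82921014 344.6291138 ]
152 22 [ 33.60521207 332.08413183]
158 0 [ 31.92744028 347.19092905]
158 9 [ 31.76321489 338.62179822]
158 22 [ 31.52263221 326.06841273]
corner-frame tcp [-194.4  200.6] 24.0 F [ 0.3 -0.6 -0.5] t 2.77 w 85.1
shift [-0.148  -0.0022  0.0069] turn [0.0003 0.0008 0.0008] dist 44.46742759379703
```

Call:
move_arm --rows "0 0 0.02 0 0 0 -1;0 0 0.038 0 0 0 -1;-0.03 0 0.038 0 0 0 -1;-0.06 0 0.038 0 0 0 -1;-0.09 0 0.038 0 0 0 -1;-0.115 0 0.038 0 0 0 -1;-0.14 0 0.038 0 0 0 -1;-0.165 0 0.038 0 0 0 -1;-0.19 0 0.038 0 0 0 -1;-0.21 0 0.038 0 0 0 -1;-0.23 0 0.038 0 0 0 -1;-0.25 0 0.038 0 0 0 -1"

```text
clock: 3.77
eef_pos: [569.2, 57.3, 11.7]
tool_rot: [-3.142, -0.003, -3.119]
force: [-5.2, 0.5, 2.4]
width: 85.2
gripper_force: 2.8
```

```bash
python3 -c "
from h import *
go(-106,200,12)"
```

```text
corner-frame tcp [-120.8  199.8] 11.7 F [-5.2  0.5  2.4] t 3.77 w 85.2
shift [-0.0493  0.0006 -0.0013] turn [-0.     -0.002  -0.0001] dist 14.788077933068859
```

Call:
move_arm --rows "-0.01 0 0 0 0 0 -1;-0.02 0 0 0 0 0 -1;-0.028 0 0 0 0 0 -1;-0.034 0 0 0 0 0 -1;-0.04 0 0 0 0 0 -1;-0.043 0 0 0 0 0 -1"

```text
clock: 4.27
eef_pos: [581.3, 56.8, 11.6]
tool_rot: [-3.141, -0.004, -3.119]
force: [-8.5, -1.1, 4.8]
width: 85.6
gripper_force: 4.2
```

```bash
python3 -c "
from h import *
go(-106,200,12)
crop('c2.png','top',180,120,310,220,6)"
```

```text
corner-frame tcp [-108.7  199.1] 11.6 F [-8.5 -1.1  4.8] t 4.27 w 85.6
shift [-0.0091  0.0031 -0.0013] turn [-0.0006 -0.0026 -0.0006] dist 2.9078858035165562
```

View pics/c2.png

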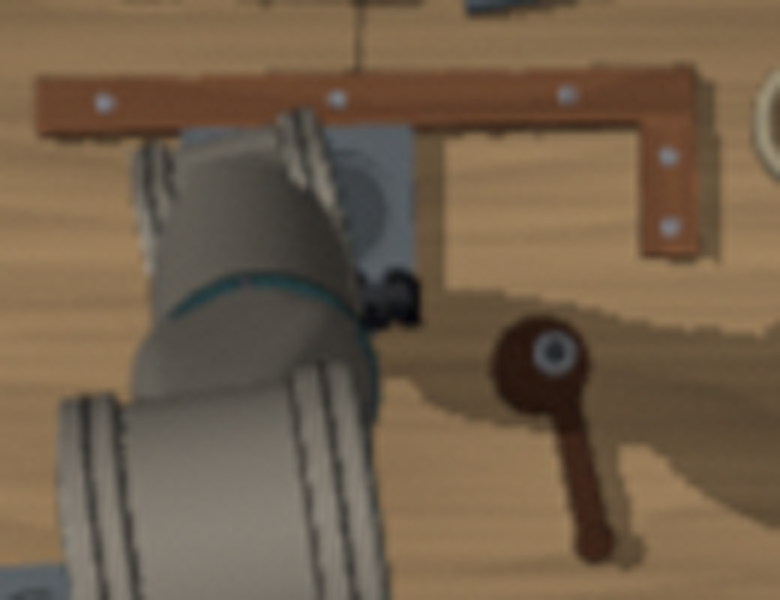

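The picture shows the stone square against the long batten, its right end at crop x≈413 and its left end at ≈182. I'll press slightly more, then back off and rise.

Call:
move_arm --rows "-0.008 0 0 0 0 0 -1;-0.014 0 0 0 0 0 -1;-0.014 0 0 0 0 0 -1;0.02 0 0 0 0 0 -1;0.08 0 0 0 0 0 -1;0.12 0 0 0 0 0 -1;0.12 0 -0.1 0 0 0 -1;0.12 0 -0.22 0 0 0 -1;0.12 0 -0.25 0 0 0 -1;0.12 0 -0.25 0 0 0 1;0.12 0 -0.25 0 0 0 1;0.12 0 -0.25 0 0 0 1"

```text
clock: 5.32
eef_pos: [547.3, 56.4, 86.2]
tool_rot: [-3.141, 0.0, -3.119]
force: [0.4, -0.1, -0.8]
width: 51.6
gripper_force: 0.0
```

```bash
python3 -c "
from h import *
go(-49,300,85)"
```

```text
corner-frame tcp [-142.7  199.5] 86.2 F [ 0.4 -0.1 -0.8] t 5.32 w 51.6
shift [-0.3124  0.3351  0.0041] turn [-0.0001  0.0001 -0.0002] dist 137.43299802032277
```

Call:
move_arm --rows "-0.312 0.335 0 0 0 0 1;-0.312 0.335 0 0 0 0 1;-0.312 0.335 0 0 0 0 1;-0.312 0.335 0 0 0 0 1;-0.312 0.335 0 0 0 0 1;-0.312 0.335 0.08 0 0 0 1;-0.312 0.335 0.15 0 0 0 1;-0.312 0.335 0.19 0 0 0 1;-0.312 0.335 0.208 0 0 0 1;-0.312 0.335 0.208 0 0 0 1"

```text
clock: 6.15
eef_pos: [636.7, 158.1, 22.4]
tool_rot: [-3.14, -0.004, -3.119]
force: [0.2, 0.3, -0.2]
width: 0.3
gripper_force: 0.0
```

```bash
python3 -c "
from h import *
go(-48,150,24)
crop('c3.png','top',180,120,310,220,6)"
```

```text
corner-frame tcp [-51. 299.] 22.4 F [ 0.2  0.3 -0.2] t 6.15 w 0.3
shift [-0.0104 -0.4967 -0.0047] turn [-0.0009 -0.0025 -0.0005] dist 149.05770117158966
```

View pics/c3.png

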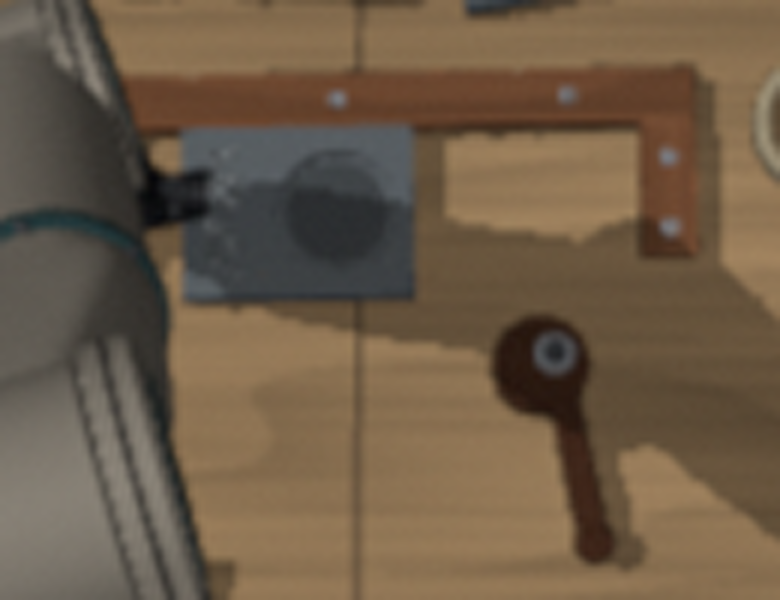

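The stone now lies flat along the long batten, its ends at crop x≈183 and 413, and the closed fingers are behind its +y end. I'll push along -y.

Call:
move_arm --rows "-0.001 -0.03 0 0 0 0 1;-0.002 -0.06 0 0 0 0 1;-0.003 -0.09 0 0 0 0 1;-0.003 -0.12 0 0 0 0 1;-0.004 -0.155 0 0 0 0 1;-0.005 -0.19 0 0 0 0 1;-0.005 -0.225 0 0 0 0 1;-0.006 -0.26 0 0 0 0 1;-0.006 -0.295 0 0 0 0 1;-0.006 -0.33 0 0 0 0 1;-0.006 -0.36 0 0 0 0 1;-0.006 -0.38 0 0 0 0 1"

```text
clock: 7.2
eef_pos: [642.6, 46.7, 25.5]
tool_rot: [3.138, 0.0, -3.118]
force: [-1.8, 7.3, 3.7]
width: 0.5
gripper_force: 3.8
```

```bash
python3 -c "
from h import *
go(-48,143,24)
crop('c4.png','top',180,120,310,220,6)"
```

```text
corner-frame tcp [-47.7 187.6] 25.5 F [-1.8  7.3  3.7] t 7.2 w 0.5
shift [ 0.001  -0.1486  0.0046] turn [0.0022 0.0002 0.    ] dist 44.603971896139655
```

View pics/c4.png

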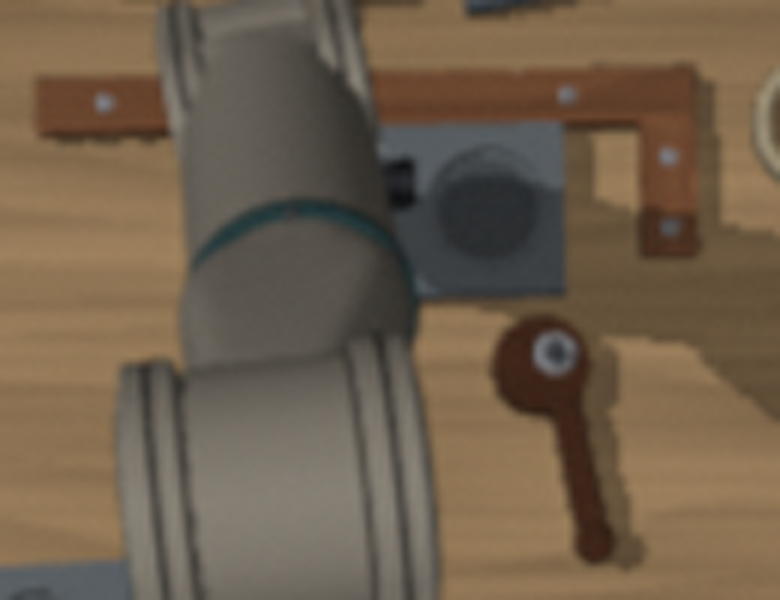

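The stone is sliding along the batten and still square. Its right edge is at crop x≈565 and the stop is at 640, so about 42 mm is left.

Call:
move_arm --rows "0 -0.02 0 0 0 0 1;0 -0.045 0 0 0 0 1;0 -0.07 0 0 0 0 1;0 -0.09 0 0 0 0 1;0 -0.105 0 0 0 0 1;0 -0.118 0 0 0 0 1;0 -0.127 0 0 0 0 1;0 -0.134 0 0 0 0 1;0 -0.138 0 0 0 0 1;0 -0.138 0 0 0 0 1"

```text
clock: 8.08
eef_pos: [643.5, 6.4, 25.4]
tool_rot: [3.138, 0.0, -3.117]
force: [-1.0, 6.2, 3.5]
width: -0.1
gripper_force: 3.4
```

```bash
python3 -c "
from h import *
go(-48,143,24)"
```

```text
corner-frame tcp [-47.7 147.3] 25.4 F [-1.   6.2  3.5] t 8.08 w -0.1
shift [ 0.001  -0.0143  0.0047] turn [0.0024 0.0001 0.0006] dist 4.533688844709464
```

Call:
move_arm --rows "0 -0.003 0 0 0 0 1;0 -0.006 0 0 0 0 1;0 -0.009 0 0 0 0 1;0 -0.011 0 0 0 0 1"

```text
clock: 8.42
eef_pos: [643.5, 4.4, 25.4]
tool_rot: [3.137, 0.0, -3.117]
force: [-2.2, 9.7, 5.3]
width: 0.1
gripper_force: 4.8
```

```bash
python3 -c "
from h import *
go(-48,143,24)
crop('c5.png','top',230,120,310,180,10)"
```

```text
corner-frame tcp [-47.7 145.3] 25.4 F [-2.2  9.7  5.3] t 8.42 w 0.1
shift [ 0.0009 -0.0076  0.0048] turn [0.0032 0.0001 0.001 ] dist 2.700140902573066
```

View pics/c5.png

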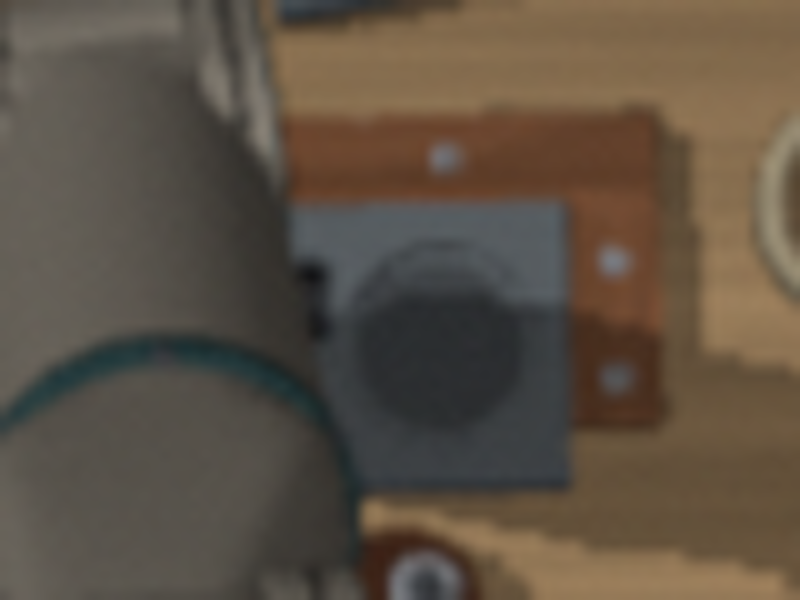

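The stone has its end against the short batten (crop x≈570) and its long side against the long one, and the force is rising. I'll press a little more, then retreat and lift.

Call:
move_arm --rows "0 -0.003 0 0 0 0 1;0 -0.007 0 0 0 0 1;0 -0.01 0 0 0 0 1;0 -0.01 0 0 0 0 1;0 -0.01 0 0 0 0 1"

```text
clock: 8.88
eef_pos: [643.5, 4.3, 25.5]
tool_rot: [3.134, 0.0, -3.115]
force: [-2.2, 13.4, 6.2]
width: -0.3
gripper_force: 6.5
```

```bash
python3 -c "
from h import *
go(-48,143,24)"
```

```text
corner-frame tcp [-47.8 145.1] 25.5 F [-2.2 13.4  6.2] t 8.88 w -0.3
shift [ 0.0008 -0.0071  0.0049] turn [0.0051 0.0001 0.0021] dist 2.606459836310748
```

Firm contact: it didn't move and the force rose. Retreat, lift and go to the lever.

Call:
move_arm --rows "0 0.02 0 0 0 0 1;0 0.06 0 0 0 0 1;0 0.08 -0.08 0 0 0 1;0 0.08 -0.2 0 0 0 1;0 0.08 -0.25 0 0 0 1;0.13 -0.02 -0.25 0 0 0 1;0.26 -0.15 -0.25 0 0 0 1;0.39 -0.28 -0.25 0 0 0 1;0.51 -0.4 -0.25 0 0 0 1;0.51 -0.49 -0.25 0 0 0 1;0.51 -0.49 -0.25 0 0 0 1;0.51 -0.49 -0.25 0 0 0 1"

```text
clock: 9.88
eef_pos: [490.0, -160.6, 99.6]
tool_rot: [-3.137, -0.004, -3.129]
force: [-0.1, 0.0, -0.5]
width: 0.1
gripper_force: 0.0
```

```bash
python3 -c "
from h import *
go(-202,-2,25)"
```

```text
corner-frame tcp [-205.   -16.1] 99.6 F [-0.1  0.  -0.5] t 9.88 w 0.1
shift [-0.0106  0.0483  0.2485] turn [-0.0031 -0.0024 -0.0067] dist 76.01445102154304
```

Call:
move_arm --rows "-0.01 0.04 0.1 0 0 0 1;-0.01 0.04 0.19 0 0 0 1;-0.01 0.04 0.23 0 0 0 1;-0.01 0.04 0.248 0 0 0 1;-0.01 0.04 0.248 0 0 0 1"

```text
clock: 10.3
eef_pos: [496.4, -140.8, 24.1]
tool_rot: [-3.142, -0.002, -3.118]
force: [0.7, 0.2, 0.4]
width: -0.4
gripper_force: 0.0
```

```bash
python3 -c "
from h import *
go(-202,-2,25)
p=np.array([-130,50])
# path of tool centre for lever angles (contact rounded: offset 24 from bar midline)
s=read_state(); t0=RA.T@(s['eef_pos'][:2]-C)
for q in np.arange(.2,1.9,.15):
  th=3.58-q; u=np.array([np.cos(th),np.sin(th)]); n=np.array([np.sin(th),-np.cos(th)])
  c=p+80*u-24*n; print(round(q,2),c.round(0),'tool shift',((c-t0)*[-1,1]/300).round(3))
crop('c6.png','top',180,120,310,220,6)"
```

```text
corner-frame tcp [-198.2    3.5] 24.1 F [0.7 0.2 0.4] t 10.3 w -0.4
shift [ 0.0128 -0.0183 -0.003 ] turn [-0.     -0.0013 -0.    ] dist 6.776128573412034
0.2 [-202.    8.] tool shift [0.013 0.014]
0.35 [-208.   19.] tool shift [0.031 0.052]
0.5 [-211.   31.] tool shift [0.044 0.092]
0.65 [-213.   43.] tool shift [0.05  0.133]
0.8 [-213.   56.] tool shift [0.051 0.175]
0.95 [-212.   68.] tool shift [0.045 0.216]
1.1 [-208.   80.] tool shift [0.032 0.256]
1.25 [-202.   92.] tool shift [0.014 0.293]
1.4 [-195.  102.] tool shift [-0.009  0.328]
1.55 [-187.  111.] tool shift [-0.037  0.359]
1.7 [-177.  119.] tool shift [-0.07   0.385]
1.85 [-166.  125.] tool shift [-0.106  0.406]
```

View pics/c6.png

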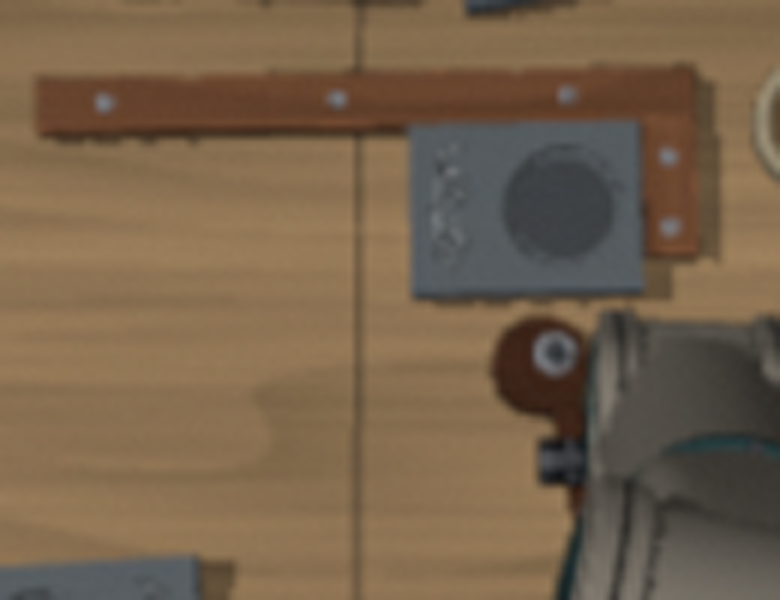

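The stone sits home in the corner (crop 413–643 by 122–298), and the fingers are beside the lever at about (560,460). I'll push the lever round its arc.

Call:
move_arm --rows "0.025 0.03 0 0 0 0 1;0.036 0.06 0 0 0 0 1;0.044 0.092 0 0 0 0 1;0.048 0.12 0 0 0 0 1;0.05 0.15 0 0 0 0 1;0.051 0.18 0 0 0 0 1;0.045 0.216 0 0 0 0 1;0.032 0.256 0 0 0 0 1;0.014 0.293 0 0 0 0 1;0 0.315 0 0 0 0 1;-0.009 0.328 0 0 0 0 1;-0.009 0.328 0 0 0 0 1"

```text
clock: 11.35
eef_pos: [498.4, -40.7, 25.0]
tool_rot: [3.141, 0.001, -3.116]
force: [0.8, 0.3, -0.5]
width: 0.2
gripper_force: 0.0
```

```bash
python3 -c "
from h import *
go(-187,111,25)
go(-177,119,25)"
```

```text
corner-frame tcp [-193.9  103.5] 25.0 F [ 0.8  0.3 -0.5] t 11.35 w 0.2
shift [-0.023   0.025   0.0002] turn [0.0005 0.0006 0.0014] dist 10.188359914926306
corner-frame tcp [-193.9  103.5] 25.0 F [ 0.8  0.3 -0.5] t 11.35 w 0.2
shift [-0.0564  0.0516  0.0002] turn [0.0005 0.0006 0.0014] dist 22.926785687354716
```

Call:
move_arm --rows "-0.01 0.012 0 0 0 0 1;-0.023 0.025 0 0 0 0 1;-0.03 0.032 0 0 0 0 1;-0.037 0.039 0 0 0 0 1;-0.037 0.039 0 0 0 0 1"

```text
clock: 11.77
eef_pos: [508.3, -30.5, 25.0]
tool_rot: [-3.141, -0.0, -3.119]
force: [0.4, 0.2, 0.2]
width: 0.0
gripper_force: 0.3
```

```bash
python3 -c "
from h import *
go(-170,122,25)
crop('c7.png','top',180,120,310,220,6)"
```

```text
corner-frame tcp [-183.7  113.5] 25.0 F [0.4 0.2 0.2] t 11.77 w 0.0
shift [-0.0458  0.0284 -0.    ] turn [-0.0002 -0.0003 -0.0002] dist 16.157248648901245
```

View pics/c7.png

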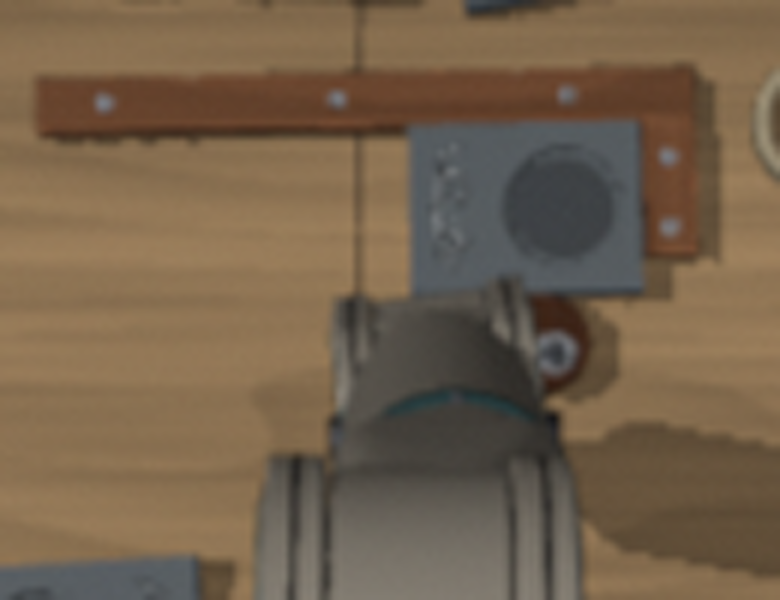

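The cam has turned and its rim is about at the stone's near face, crop (545,297). That's the tenth picture, so from here I'll go by force.

Call:
move_arm --rows "-0.005 0.003 0 0 0 0 1;-0.01 0.007 0 0 0 0 1;-0.015 0.01 0 0 0 0 1;-0.018 0.012 0 0 0 0 1"

```text
clock: 12.15
eef_pos: [510.0, -29.1, 24.8]
tool_rot: [-3.139, -0.007, -3.121]
force: [-6.9, -6.6, 4.3]
width: 0.0
gripper_force: 4.2
```

Call:
move_arm --rows "-0.003 0.002 0 0 0 0 1;-0.003 0.002 0 0 0 0 1;-0.003 0.002 0 0 0 0 1"

```text
clock: 12.4
eef_pos: [510.3, -28.9, 24.8]
tool_rot: [-3.139, -0.008, -3.121]
force: [-6.6, -7.0, 4.5]
width: 0.1
gripper_force: 4.5
```

Call:
move_arm --rows "-0.004 0.003 0 0 0 0 1;-0.008 0.005 0 0 0 0 1;-0.008 0.005 0 0 0 0 1;-0.008 0.005 0 0 0 0 1"

```text
clock: 12.73
eef_pos: [511.1, -28.3, 24.7]
tool_rot: [-3.137, -0.011, -3.122]
force: [-8.4, -8.2, 6.3]
width: -0.2
gripper_force: 5.9
```

Call:
move_arm --rows "0.02 -0.01 0 0 0 0 1;0.06 -0.03 0 0 0 0 1;0.1 -0.05 0 0 0 0 1;0.1 -0.05 -0.1 0 0 0 1;0.1 -0.05 -0.22 0 0 0 1;0.1 -0.05 -0.3 0 0 0 1;0.22 0 -0.4 0 0 0 1;0.22 0.12 -0.4 0 0 0 1;0.22 0.24 -0.4 0 0 0 1;0.22 0.36 -0.4 0 0 0 1;0.22 0.45 -0.4 0 0 0 1;0.22 0.45 -0.4 0 0 0 1"

```text
clock: 13.73
eef_pos: [448.3, 116.8, 145.7]
tool_rot: [3.136, 0.004, -3.108]
force: [0.3, -0.1, 0.2]
width: 0.1
gripper_force: 0.0
```

```bash
python3 -c "
from h import *
go(-170,122,125)
d=get_image('top')
# lever angle by dark reddish-brown pixels around pivot; stone by grey
im=d['img'].astype(int)
r,g,b=im[...,0],im[...,1],im[...,2]
M=(r<95)&(r-b>18)&(r>g*1.35)
ys,xs=np.nonzero(M)
W=np.array([RA.T@(px2w(d,x,y,24)-C) for x,y in zip(xs,ys)]) 
D=W-[-130,50]; n=np.linalg.norm(D,axis=1); k=(n>55)&(n<125)
print(k.sum(),D[k].mean(0),'q',3.58-np.arctan2(*D[k].mean(0)[::-1]))
cv2.imwrite('pics/fin.png',im)
G=(np.abs(r-b)<25)&(b>=r)
ys,xs=np.nonzero(G)
W=np.array([RA.T@(px2w(d,x,y,24)-C) for x,y in zip(xs,ys)])
k=(W[:,0]>-115)&(W[:,0]<10)&(W[:,1]>-10)&(W[:,1]<150)
R=cv2.minAreaRect(W[k].astype(np.float32)); print(k.sum(),R)
"
```

```text
corner-frame tcp [-240.2  262.1] 145.7 F [ 0.3 -0.1  0.2] t 13.73 w 0.1
shift [-0.2292 -0.4698  0.0674] turn [0.0035 0.0023 0.0064] dist 158.10789397338374
124 [-13.23357423  52.63399025] q 1.7628829752911963
1046 ((-48.97147750854492, 64.46224212646484), (124.2865982055664, 91.64954376220703), 88.86531829833984)[ WARN:0@2.812] global loadsave.cpp:1063 imwrite_ Unsupported depth image for selected encoder is fallbacked to CV_8U.
```

```bash
python3 -c "
from cell import *
print(finish_job())"
```

```text
the job is handed in; nothing more can be done
None
```

The job is handed in: the stone sits squarely home in the corner and the cam is pressed on it with about 11 N at the lever. The hand is clear and nothing else on the bench was touched. The cam's own grip wasn't measured after release; the last image only puts it roughly between 1.6 and 1.76 rad.

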